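# Close a casting mould: wing nuts crosswise in two rounds

## Robot

A 6-joint arm with a two-finger parallel gripper is mounted at the origin on a cart in front of the work surface, level with it; the furniture and walls round the work are solid. World frame = base frame: x ahead of the robot, y to its left, z up, the work surface at z = 0. Lengths are in m, angles in rad, forces in N, time in s.
With the tool pointing down it reaches from about 0.35 to 0.775 m from the base axis. Payload 7.3 kg.
Tool frame: the origin (TCP) lies at the very end of the fingers, on their centre line; the grasp point (between the pads) lies 19 mm behind it; z points along the fingers, y is the line along which they close (so a half turn about z gives the same grasp; the last joint's range is limited). The gripper opens to 92 mm and grips with 3 to 60 N. Pads are 19 mm wide; open, the fingers measure 130 mm over their backs; the gripper's body (75 mm by 190 mm) begins 47 mm behind the grasp point.
Start: joints at [-1.462, 0.342, 1.524, -0, 1.275, -0.146], TCP at [0.132, -0.508, 0.227] pointing down, gripper open.
Joint ranges: [-2.53, 2.53], [-0.77, 2.02], [0.04, 2.7], [-1, 4.14], [0.28, 2.66], [-3.11, 3.11]. Speed limits (rad/s): [2.57, 2.57, 3.14, 3.14, 3.14, 3.14].

## Interface

Orientations are given as [roll, pitch, yaw] about the fixed x, y, z axes, in that order (R = Rz(yaw) Ry(pitch) Rx(roll)).
In Python, from cell import observe, read_camera, get_calibration, hand_in, search_frame gives the robot as it stands.
- The arm moves only by the tool step_arm, never from a script. Its argument "commands" is a list of rows, each an object with "translation": the shift along the tool's x, y, z in mm, a list of three; "roll": the turn about the tool's z in rad. In form: [{"translation": [x, y, z], "roll": roll}, ...]. A call has 1 to 20 rows; each row shifts and turns the commanded pose from where the row before left it, along the tool's axes as they then stand; what a row does not reach is not made up. A row lasts 1/12 s, in which the tool goes at most 41.7 mm and 7.16 degrees, less where a joint would pass 70% of its speed; a pose out of reach is approached as far as the arm can. A call is refused whole if a number of a shift passes 41.7 or a number of a turn 0.125, either way. A call with a gripper value outside its range is refused whole. "fingers" is the opening, from 0 (shut) to 1 (fully open), set as the call begins (left out, the last holds). The fingers move at their own pace and stop on an object; "grip_force" is the grip in N (left out, the last holds). Time passes only in rows, so rows that do not move let the fingers close. It gives the time, the measured TCP pose, the force, the opening and the grip force at its end, in the units of the state.
- observe(): the state, without advancing time (a new reading comes with each control period).
- read_camera(name): name is "scene" or "top" or "wrist"; returns the picture (480x640x3 uint8, red, green, blue); there is no depth.
- get_calibration(name): a dict with "camera_matrix" (3x3 intrinsics, pixels), "world_from_camera" (4x4, takes a point from camera to world coordinates). Camera axes: x right, y up, looking along -z (the intrinsics and any distortion apply to the point x, -y, -z); pixel columns grow to the right and rows downward; lengths in m; the calibration is good to about 2 mm. A picture is of the moment at which its call begins: read the wrist's pose just before it. get_calibration takes no time and is no camera call; for the wrist camera it gives the pose at the moment of the call.
- hand_in(): hands the job in; it is judged then, once.
Trained networks look in the newest picture that a camera, given by its name, has taken for a name from the list of things; names that differ only in an ending like _2 or _b are one class to them, and where a whole thing is asked for, a point or a joint stands for the part that bears it (a point fixed in the world has none). Each returns a list of dicts, best first, with "confidence" (0 to 1); they miss things now and then, are a little off and sometimes report something else, mostly with a low value. They report only what shows in the picture. A call takes as long as a camera call. They do not tell look-alikes from the thing itself.
- search_frame(camera, name): "at" ([x, y, z] in m, in world coordinates, good to about 4 mm: the middle of the surface that is visible of it).
The state is a dict: "time": time; "qpos": joint angles; "qvel": joint speeds; "joint_efforts": joint torques, N m; "tool_pos": TCP position; "tool_rot": TCP orientation; "contact_force": force on the tool from outside, world axes, zero at the start; "torque": the same for the moment, N m; "opening": finger opening in m; "grip_force": force on a finger pad.
Only numpy, scipy, OpenCV 4.12 (cv2) and the standard library are available. Lean on these libraries where they do the work, as an engineer would, in place of code of your own. Each camera call takes 0.05 s, during which the arm holds its last target. There are 200 camera calls.

## Task

Tighten the four wing nuts on the casting mould with the wing-nut key: a first round that brings each of them about halfway, then a second round that brings each fully home against its stop pins. In each round go crosswise, following each nut with the one diagonally opposite (you may start with any). Then stand the key back upright in the middle of its wooden dish; keep your hand off the mould and its nuts, and leave the cup, jar and sanding block where they are.

Things in the scene. Friction and masses are not known exactly. Their poses are not given: they have to be found in the camera images.
- mould: Casting mould fixed to the bench: plywood base 220x210x12, wooden halves 190x190, aluminium cover plate 196x196, its top 72 mm above the origin (centre of underside). x points away from the robot, y left; yaw within +-0.3. A dark pouring neck (44 across, 14 high) mid-plate; four steel wing nuts at x, y = +-65 mm, each with two stop pins 6 across, 11 high, 33 mm from its axis.
- wing_key: Loose key, 122 tall, 0.2-0.4 kg, upright on its prongs in the dish. Origin: centre of the prong tips, z up. 4 prongs, 8 across, 20 long, at x=+-20, y=+-10.5 under a dark disc 56 across leave a slot 13 wide along key x for the wings. 16 mm shaft; flat wooden handle 56 long along x, 16 thick along y, from 78 to 122 mm above the origin: grip it from above across its thickness. Half turn: same.
- key_stand: Round wooden dish fixed to the bench, 92 across, 16 high; its floor is 80 across, 6 mm above its origin (centre of the underside). The key's place, left or right of the mould.
- front_left (a joint): Turn of the front left wing nut as the robot sees it (mould frame x -65, y +65 mm), rad: grows clockwise from above. 0 slack, 1.25 home against its stop pins, wings then along the mould's y axis (parallel to its front edge). Starts at 0 to 0.15; stays where left; 0.2 N m of friction, no spring.
- front_left_wing (a point): Point on the nut's axis level with the wing tops, 19 mm above the plate; turns with the nut, x along the wings. Wings: one straight bar 68 long, 8 thick, underside 5 mm above the plate; hub 21.5 mm high. Prong tips 4 mm above the plate: fully engaged, disc clear of the hub; 25 mm: clear of the wings. The key has about 0.12 rad of play on the wings either way.
- front_right (a joint): Turn of the front right wing nut as the robot sees it (mould frame x -65, y -65 mm), rad: grows clockwise from above. 0 slack, 1.25 home against its stop pins, wings then along the mould's y axis (parallel to its front edge). Starts at 0 to 0.15; stays where left; 0.2 N m of friction, no spring.
- front_right_wing (a point): Point on the nut's axis level with the wing tops, 19 mm above the plate; turns with the nut, x along the wings. Wings: one straight bar 68 long, 8 thick, underside 5 mm above the plate; hub 21.5 mm high. Prong tips 4 mm above the plate: fully engaged, disc clear of the hub; 25 mm: clear of the wings. The key has about 0.12 rad of play on the wings either way.
- back_left (a joint): Turn of the back left wing nut as the robot sees it (mould frame x +65, y +65 mm), rad: grows clockwise from above. 0 slack, 1.25 home against its stop pins, wings then along the mould's y axis (parallel to its front edge). Starts at 0 to 0.15; stays where left; 0.2 N m of friction, no spring.
- back_left_wing (a point): Point on the nut's axis level with the wing tops, 19 mm above the plate; turns with the nut, x along the wings. Wings: one straight bar 68 long, 8 thick, underside 5 mm above the plate; hub 21.5 mm high. Prong tips 4 mm above the plate: fully engaged, disc clear of the hub; 25 mm: clear of the wings. The key has about 0.12 rad of play on the wings either way.
- back_right (a joint): Turn of the back right wing nut as the robot sees it (mould frame x +65, y -65 mm), rad: grows clockwise from above. 0 slack, 1.25 home against its stop pins, wings then along the mould's y axis (parallel to its front edge). Starts at 0 to 0.15; stays where left; 0.2 N m of friction, no spring.
- back_right_wing (a point): Point on the nut's axis level with the wing tops, 19 mm above the plate; turns with the nut, x along the wings. Wings: one straight bar 68 long, 8 thick, underside 5 mm above the plate; hub 21.5 mm high. Prong tips 4 mm above the plate: fully engaged, disc clear of the hub; 25 mm: clear of the wings. The key has about 0.12 rad of play on the wings either way.
- cup: Plain off-white cup, 69 across, 74 high, loose bystander. Origin: centre of the underside.
- jar: Small paint jar with dark lid, 50 across, 58 high, loose bystander. Origin: centre of the underside.
- sanding_block: Brown sanding block 60 x 101 x 27, loose bystander. Origin: centre of the underside.
There are look-alikes about, which are no part of the job. Leave any purple look-alike of the wing_key alone.

How it is judged:
By the outcome, as a careful person would: the job done as asked, in the order asked, and still so for the second after the job is handed in, with the robot touching nothing.
It also fails if it takes over 72 s, if anything falls off the work surface, if the arm or the gripper's body presses on something with over 40 N, if the wrist force passes 120 N, or if a joint passes its speed limit or range.

## Working session

There is one attempt and no reset: what is moved stays moved. The work goes in short steps, Python scripts to look and compute and a tool call to move; the robot and the scene stay as the last step left them, time stands still between calls to the robot, and variables do not carry over. Pictures are saved under pics/ and viewed, at most 10 in all, crops included, and the job is handed in when it is done.

Besides the shell and the picture viewer there is one more tool, called as name(argument=value, ...) on one line, values as JSON. step_arm: Moves the arm, as the interface text tells. Its arguments: {"type":"object","properties":{"commands":{"type":"array"},"fingers":{"type":"number"},"grip_force":{"type":"number"}},"required":["commands"]}

```bash
mkdir -p pics; ls
python3 - <<'E'
from cell import *
import cv2,numpy as np
np.set_printoptions(precision=4,suppress=True)
s=observe();print(s)
for c in ("top","scene"):
    im=read_camera(c);cv2.imwrite(f"pics/{c}0.png",im[:,:,::-1])
    k=get_calibration(c);print(c,k)
for n in ["mould","wing_key","key_stand","front_left_wing","front_right_wing","back_left_wing","back_right_wing","cup","jar","sanding_block"]:
    for c in ("top","scene"):
        print(n,c,[(np.round(d["at"],4).tolist(),round(d["confidence"],2)) for d in search_frame(c,n)[:4]])
print(observe()["time"])
E
```

```text
pics
{'time': 0.0, 'qpos': array([-1.462 ,  0.3427,  1.525 , -0.    ,  1.2754, -0.146 ]), 'qvel': array([-0.0004,  0.0004,  0.0001, -0.0007, -0.0008,  0.0003]), 'joint_efforts': array([  0.0017, -43.1239, -24.4221,   0.072 ,   0.056 ,  -0.0001]), 'tool_pos': array([ 0.1323, -0.5076,  0.2261]), 'tool_rot': array([-3.1401, -0.0002,  0.2548]), 'contact_force': array([ 0.3258, -0.8573,  0.2391]), 'torque': array([ 0.013 , -0.0717,  0.0296]), 'grip_force': 0.0, 'opening': 0.09197966373199529}
top {'camera_matrix': array([[566.2353,   0.    , 324.9427],
       [  0.    , 566.2353, 240.3884],
       [  0.    ,   0.    ,   1.    ]]), 'world_from_camera': array([[ 0.0108,  0.9944, -0.1055,  0.394 ],
       [-0.9999,  0.0121,  0.0109,  0.081 ],
       [ 0.0122,  0.1054,  0.9944,  1.4602],
       [ 0.    ,  0.    ,  0.    ,  1.    ]])}
scene {'camera_matrix': array([[539.2178,   0.    , 314.6844],
       [  0.    , 539.2178, 243.396 ],
       [  0.    ,   0.    ,   1.    ]]), 'world_from_camera': array([[-0.7422,  0.4193, -0.5229, -0.0305],
       [-0.6699, -0.4896,  0.5581,  0.7341],
       [-
[... 613 characters left out ...]
7)]
front_right_wing top []
front_right_wing scene [([0.4791, -0.068, 0.0854], 0.54)]
back_left_wing top [([0.5993, 0.0701, 0.0919], 0.57)]
back_left_wing scene [([0.5965, 0.0738, 0.0878], 0.71)]
back_right_wing top [([0.6102, -0.0606, 0.0933], 0.68)]
back_right_wing scene [([0.6047, -0.0614, 0.0868], 0.55), ([0.4672, 0.0594, 0.0889], 0.54)]
cup top [([0.4606, -0.2475, 0.0246], 0.81)]
cup scene [([0.4572, -0.2262, 0.052], 0.83)]
jar top [([0.6458, 0.2605, 0.0569], 0.77)]
jar scene [([0.6437, 0.2731, 0.0473], 0.68), ([0.459, -0.2273, 0.0506], 0.32), ([0.605, -0.0561, 0.086], 0.16)]
sanding_block top [([0.681, -0.2209, 0.0291], 0.94)]
sanding_block scene [([0.6697, -0.2128, 0.0278], 0.92)]
1.1
```

Run:
```python
import cv2,numpy as np
a=cv2.imread("pics/top0.png");b=cv2.imread("pics/scene0.png")
# project helper to find crop of mould/key in top
cv2.imwrite("pics/topcrop.png",cv2.resize(a[130:370,120:440],(800,600),interpolation=cv2.INTER_CUBIC))
```

```text
(no output)
```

View pics/scene0.png

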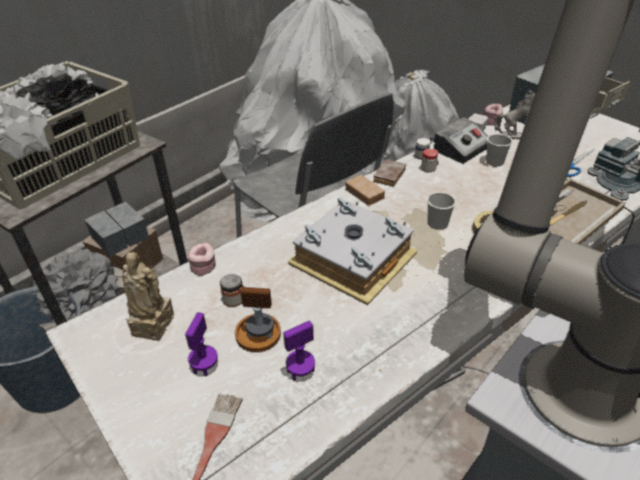

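View pics/topcrop.png

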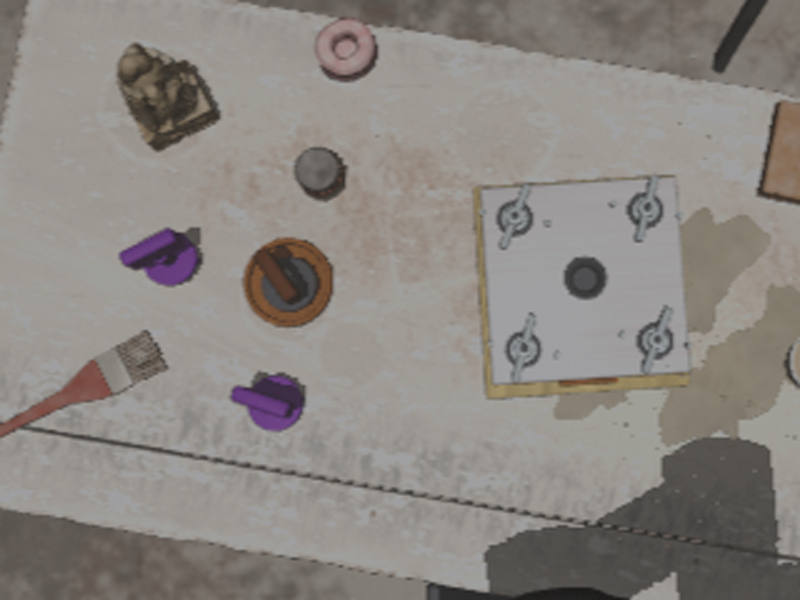

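The candidates for the key are the brown-handled key in the wooden dish (topcrop 285,278), the purple key (165,258) and the purple key (270,398). The brown one in the dish is the real key, because the purple ones are the named look-alikes. The enlarged crop confirms this. The mould plate corners are at crop (480,187), (676,176), (690,374) and (489,386), and all four nuts are close to slack.

```bash
cat > h.py <<'E'
from cell import *
import cv2,numpy as np
np.set_printoptions(precision=4,suppress=True)
def unproj(k,uv,z):
    K=k["camera_matrix"];T=k["world_from_camera"]
    uv=np.atleast_2d(uv).astype(float)
    d=np.c_[(uv[:,0]-K[0,2])/K[0,0],-(uv[:,1]-K[1,2])/K[1,1],-np.ones(len(uv))]@T[:3,:3].T
    o=T[:3,3];return o+d*((z-o[2])/d[:,2])[:,None]
def proj(k,P):
    K=k["camera_matrix"];T=k["world_from_camera"]
    p=(np.atleast_2d(P)-T[:3,3])@T[:3,:3]
    return np.c_[K[0,0]*p[:,0]/-p[:,2]+K[0,2],K[1,1]*p[:,1]/p[:,2]+K[1,2]]
def totool(s,dw):  # world shift -> tool axes, mm
    from scipy.spatial.transform import Rotation as R
    return R.from_euler("xyz",s["tool_rot"]).as_matrix().T@np.asarray(dw)*1000
E
python3 - <<'E'
from h import *
k=get_calibration("top");o=np.array([120,130])
c=np.array([(480,187),(676,176),(690,374),(489,386)])/2.5+o
P=unproj(k,c,.072);print(P,P.mean(0)); 
print("sides",np.linalg.norm(P-np.roll(P,1,0),axis=1))
h=np.array([(258,252),(295,298)])/2.5+o;print(unproj(k,h,.128))
n=np.array([(514,216),(646,208),(523,347),(655,339)])/2.5+o;print(unproj(k,n,.0935))
print(unproj(k,np.array([(289,282)])/2.5+o,.012), unproj(k,np.array([(276,273)])/2.5+o,.128))
w=get_calibration("wrist");print(w);s=observe();print(s["time"])
E
```

```text
[[ 0.6297  0.0988  0.072 ]
 [ 0.6433 -0.096   0.072 ]
 [ 0.4468 -0.1095  0.072 ]
 [ 0.4328  0.0874  0.072 ]] [ 0.5382 -0.0048  0.072 ]
sides [0.1972 0.1953 0.197  0.1974]
[[0.5553 0.3073 0.128 ]
 [0.512  0.2711 0.128 ]]
[[ 0.5979  0.065   0.0935]
 [ 0.6074 -0.0639  0.0935]
 [ 0.4702  0.055   0.0935]
 [ 0.4794 -0.0727  0.0935]]
[[0.5387 0.2943 0.012 ]] [[0.5355 0.2897 0.128 ]]
{'camera_matrix': array([[353.7802,   0.    , 321.482 ],
       [  0.    , 353.7802, 241.2026],
       [  0.    ,   0.    ,   1.    ]]), 'world_from_camera': array([[ 0.2536,  0.9208,  0.2965,  0.2145],
       [-0.9673,  0.2415,  0.0773, -0.4875],
       [-0.0004, -0.3064,  0.9519,  0.3854],
       [ 0.    ,  0.    ,  0.    ,  1.    ]])}
1.1
```

step_arm(commands=[{"translation":[26.8,-24,-3.4],"roll":0},{"translation":[26.8,-24,-3.4],"roll":0},{"translation":[26.8,-24,-3.4],"roll":0},{"translation":[26.8,-24,-3.4],"roll":0},{"translation":[26.8,-24,-3.4],"roll":0},{"translation":[26.8,-24,-3.4],"roll":0},{"translation":[26.8,-24,-3.4],"roll":0},{"translation":[26.8,-24,-3.4],"roll":0},{"translation":[26.8,-24,-3.4],"roll":0},{"translation":[26.8,-24,-3.4],"roll":0},{"translation":[26.8,-24,-3.4],"roll":0},{"translation":[26.8,-24,-3.4],"roll":0},{"translation":[26.8,-24,-3.4],"roll":0},{"translation":[26.8,-24,-3.4],"roll":0},{"translation":[26.8,-24,-3.4],"roll":0},{"translation":[26.8,-24,-3.4],"roll":0},{"translation":[0,0,0],"roll":0},{"translation":[0,0,0],"roll":0}], fingers=0.5, grip_force=60)

```text
time: 2.6
tool_pos: [0.451, -0.027, 0.281]
tool_rot: [3.141, 0.0, 0.259]
contact_force: [-0.0, -0.1, 0.1]
opening: 0.0456
grip_force: 0.0
```

Run:
```python
from h import *
s=observe();k=get_calibration("wrist");im=read_camera("wrist");cv2.imwrite("pics/w1.png",im[:,:,::-1])
np.savez("w1.npz",K=k["camera_matrix"],T=k["world_from_camera"])
print(s["time"],s["tool_pos"],s["tool_rot"])
for n in ["front_left_wing","front_right_wing","back_left_wing","back_right_wing"]:
    print(n,[(np.round(d["at"],4).tolist(),round(d["confidence"],2)) for d in search_frame("wrist",n)[:4]])
a=.07;c=np.array([.538,-.005]);R=np.array([[np.cos(a),-np.sin(a)],[np.sin(a),np.cos(a)]])
for sx in(-1,1):
  for sy in(1,-1):
    print(sx,sy,proj(k,np.r_[c+R@[.065*sx,.065*sy],.0935]),proj(k,np.r_[c+R@[.098*sx,.098*sy],.072]))
```

```text
2.6 [ 0.451 -0.027  0.281] [3.1414 0.0002 0.2587]
front_left_wing [([0.4756, 0.0534, 0.0918], 0.65)]
front_right_wing [([0.4777, -0.0718, 0.0913], 0.71), ([0.603, -0.063, 0.0912], 0.6)]
back_left_wing [([0.5982, 0.0661, 0.0921], 0.9)]
back_right_wing [([0.5986, 0.0611, 0.093], 0.28)]
-1 1 [[243.4728 177.5067]] [[212.722  199.7831]]
-1 -1 [[373.7164 202.4506]] [[393.4562 233.5664]]
1 1 [[262.0034  28.1954]] [[234.0969 -14.9366]]
1 -1 [[408.1385  59.8561]] [[446.956   32.4721]]
```

View pics/w1.png

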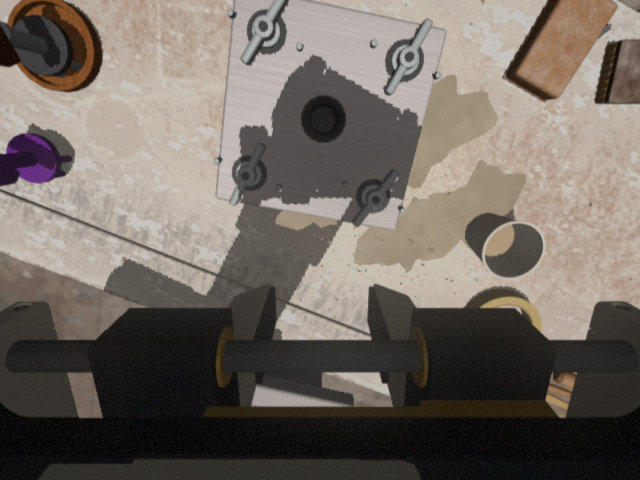

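The wrist view shows nuts FL (249,173), FR (376,197), BL (267,28) and BR (408,58), the neck at (323,119), and the key in its dish at top left.

Run:
```python
from h import *
k=dict(np.load("w1.npz"));k=dict(camera_matrix=k["K"],world_from_camera=k["T"])
from scipy.optimize import least_squares
local=np.array([(-65,65),(-65,-65),(65,65),(65,-65)])/1000
P=unproj(k,[(249,173),(376,197),(267,28),(408,58)],.0925)[:,:2];print(P)
kt=get_calibration("top");n=np.array([(523,347),(655,339),(514,216),(646,208)])/2.5+[120,130]
Q=unproj(kt,n,.0925)[:,:2]
C=np.array([(.098,.098),(.098,-.098),(-.098,-.098),(-.098,.098)])
Pc=unproj(kt,np.array([(480,187),(676,176),(690,374),(489,386)])/2.5+[120,130],.072)[:,:2]
Wc=unproj(k,[(445,29),(394,229),(217,198)],.072)[:,:2]
def fit(l,p):
    f=lambda v:((l@np.array([[np.cos(v[2]),np.sin(v[2])],[-np.sin(v[2]),np.cos(v[2])]])+v[:2])-p).ravel()
    r=least_squares(f,[.538,-.005,.07]);print(r.x,np.abs(r.fun).max())
fit(local,P);fit(local,Q);fit(C,Pc);fit(C[1:],Wc)
im=cv2.imread("pics/w1.png");cr=[im[max(0,v-45):max(0,v-45)+90,u-50:u+50] for u,v in[(267,40),(408,58),(249,173),(376,197)]]
cr=[cv2.convertScaleAbs(cv2.resize(c,(400,300),interpolation=cv2.INTER_CUBIC),alpha=1.5) for c in cr]
cv2.imwrite("pics/n1.png",np.vstack([np.hstack(cr[:2]),np.hstack(cr[2:])]))
```

```text
[[ 0.4741  0.0511]
 [ 0.4834 -0.0751]
 [ 0.5997  0.0605]
 [ 0.609  -0.0649]]
[ 0.5415 -0.0071  0.0756] 0.0022928870997384054
[ 0.5388 -0.0042  0.0733] 0.001001601574140143
[ 0.5382 -0.0048  0.0667] 0.001019101686182855
[ 0.5409 -0.0047  0.0839] 0.0029139486078373217
```

View pics/n1.png

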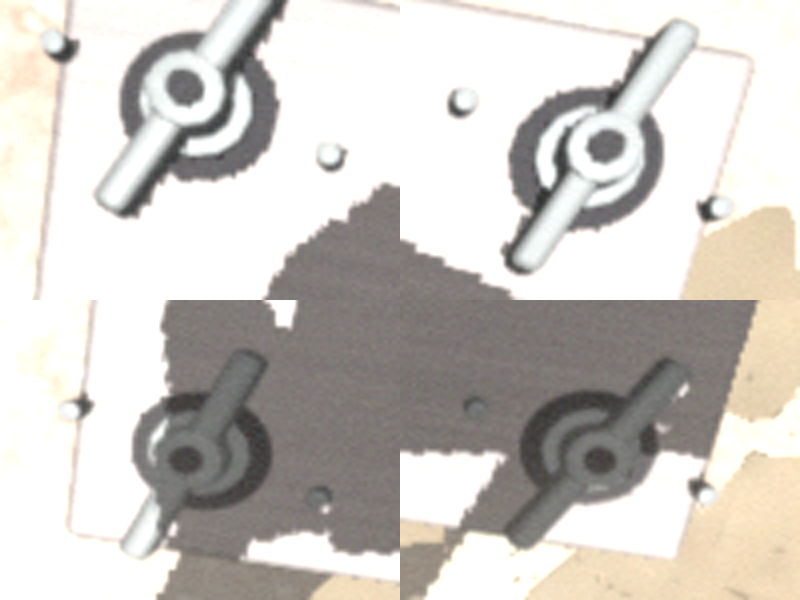

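```bash
cat > fit1.py <<'E'
from h import *
from scipy.optimize import least_squares
k=dict(np.load("w1.npz"));k=dict(camera_matrix=k["K"],world_from_camera=k["T"])
org={"BL":(0,0,217,0),"BR":(400,0,358,13),"FL":(0,300,199,128),"FR":(400,300,326,152)}
def px(n,p): a=org[n];return (a[2]+(p[0]-a[0])/4, a[3]+(p[1]-a[1])/(10/3))
hub={"BL":(186,87),"BR":(605,147),"FL":(186,460),"FR":(600,459)}
pins={"BL":[(56,41),(330,153)],"BR":[(462,100),(719,206)],"FL":[(71,407),(318,493)],"FR":[(475,406),(706,490)]}
tips={"BR":[(682,33),(525,253)],"FL":[(250,362),(143,545)],"FR":[(672,372),(525,533)]}
L={"BL":(65,65),"BR":(65,-65),"FL":(-65,65),"FR":(-65,-65)}
l=[];p=[];q=[]
for n in L:
    H=unproj(k,px(n,hub[n]),.0935)[0,:2];Pn=unproj(k,[px(n,x) for x in pins[n]],.083)[:,:2];d=Pn[0]-Pn[1]
    print(n,H,Pn.mean(0),np.linalg.norm(d),np.arctan2(d[1],d[0]))
    if n in tips:
        t=unproj(k,[px(n,x) for x in tips[n]],.091)[:,:2];d=t[0]-t[1];print("  wing",np.linalg.norm(d),np.arctan2(d[1],d[0]),t.mean(0))
    l.append(L[n]);p.append(H);q.append(Pn.mean(0))
l=np.array(l)/1000
for pp in(p,q):
    f=lambda v:((l@np.array([[np.cos(v[2]),np.sin(v[2])],[-np.sin(v[2]),np.cos(v[2])]])+v[:2])-np.array(pp)).ravel()
    r=least_squares(f,[.538,-.005,.07]);print(r.x,r.fun.reshape(-1,2))
E
python3 fit1.py
```

```text
BL [0.6002 0.0635] [0.6003 0.0632] 0.0650781405450487 1.415503962130422
BR [ 0.6097 -0.0655] [ 0.6097 -0.065 ] 0.06564001076867676 1.423283028394033
  wing 0.06094555779957906 -0.26964165191839595 [ 0.6103 -0.0651]
FL [0.4705 0.0537] [0.4721 0.0537] 0.06513810767933405 1.4296577499611576
  wing 0.06070968231408987 -0.24696802992611644 [0.4719 0.0522]
FR [ 0.4809 -0.0757] [ 0.4819 -0.0748] 0.0652854087999795 1.4234163517840797
  wing 0.059531047604805584 -0.3543988822264988 [ 0.4817 -0.0751]
[ 0.5403 -0.006   0.0771] [[-0.      0.0003]
 [ 0.0004 -0.0003]
 [-0.      0.0001]
 [-0.0004 -0.0001]]
[ 0.541  -0.0058  0.0753] [[ 0.0007  0.0008]
 [ 0.001  -0.0007]
 [-0.0008  0.0005]
 [-0.0008 -0.0006]]
```

step_arm(commands=[{"translation":[12.3,-31.9,3.9],"roll":0},{"translation":[12.3,-31.9,3.9],"roll":0},{"translation":[12.3,-31.9,3.9],"roll":0},{"translation":[12.3,-31.9,3.9],"roll":0},{"translation":[12.3,-31.9,3.9],"roll":0},{"translation":[12.3,-31.9,3.9],"roll":0},{"translation":[12.3,-31.9,3.9],"roll":0},{"translation":[12.3,-31.9,3.9],"roll":0},{"translation":[0,0,0],"roll":-0.108},{"translation":[0,0,0],"roll":-0.108},{"translation":[0,0,0],"roll":-0.108},{"translation":[0,0,0],"roll":-0.108},{"translation":[0,0,0],"roll":0},{"translation":[0,0,0],"roll":0}])

```text
time: 4.02
tool_pos: [0.4817, 0.2424, 0.2499]
tool_rot: [3.141, 0.0, 0.682]
contact_force: [-0.1, 0.5, 0.2]
opening: 0.0461
grip_force: 0.0
```

Run:
```python
from h import *
s=observe();k=get_calibration("wrist");im=read_camera("wrist")
np.savez("w2.npz",K=k["camera_matrix"],T=k["world_from_camera"])
print(s["time"],s["tool_pos"],s["tool_rot"])
u,v=proj(k,[.535,.29,.1])[0].astype(int);print(u,v)
u0=max(0,u-100);v0=max(0,v-75);print(u0,v0)
cv2.imwrite("pics/w2.png",im[:,:,::-1]);cv2.imwrite("pics/k2.png",cv2.convertScaleAbs(cv2.resize(im[v0:v0+150,u0:u0+200,::-1],(800,600),interpolation=cv2.INTER_CUBIC),alpha=1.5))
```

```text
4.0167 [0.4817 0.2424 0.2499] [3.1415 0.0001 0.682 ]
316 143
216 68
```

View pics/k2.png

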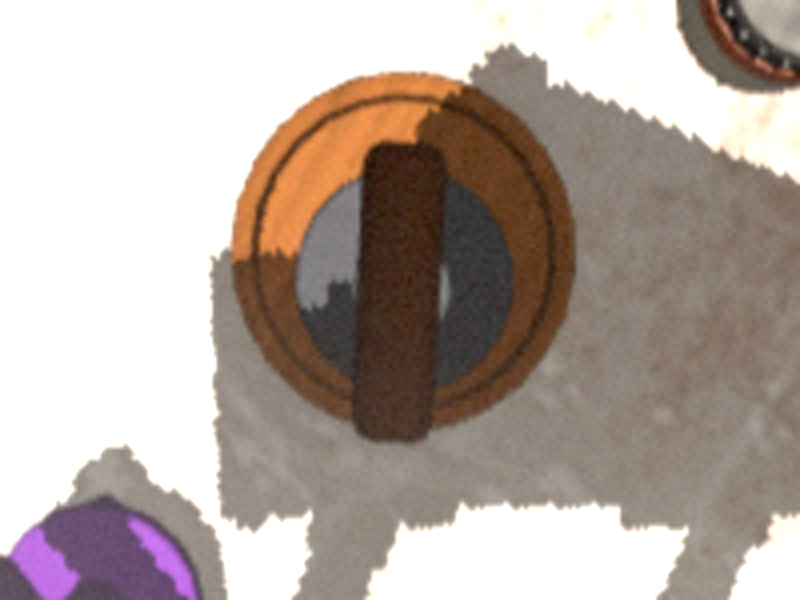

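The crop shows the key's brown handle running from (405,143) to (392,441), centred at about (399,292). The dish is centred at about (404,251).

Run:
```python
from h import *
k=dict(np.load("w2.npz"));k=dict(camera_matrix=k["K"],world_from_camera=k["T"])
f=lambda p:np.array(p)/4+[216,68]
h=unproj(k,f([(405,143),(392,441)]),.128);c=h.mean(0);d=h[0]-h[1];print(c,np.linalg.norm(d),np.arctan2(d[1],d[0]))
print("disc",unproj(k,f([(405,282)]),.036),"dish",unproj(k,f([(404,251)]),.016))
print("w/ cam",k["world_from_camera"][:3,3])
s=observe();print(s["tool_pos"],totool(s,c-s["tool_pos"]))
```

```text
[0.5366 0.2913 0.128 ] 0.05488605662333246 0.6332346258292256
disc [[0.5368 0.2912 0.036 ]] dish [[0.5421 0.2962 0.016 ]]
w/ cam [0.5478 0.2946 0.4086]
[0.4817 0.2426 0.2499] [ 73.4004  -3.2509 121.93  ]
```

step_arm(commands=[{"translation":[36.7,-1.6,0],"roll":0.0},{"translation":[36.7,-1.6,0],"roll":0},{"translation":[0,0,30],"roll":0.049},{"translation":[0,0,30],"roll":0},{"translation":[0,0,30],"roll":0},{"translation":[0,0,30],"roll":0},{"translation":[0,0,25],"roll":0},{"translation":[0,0,17],"roll":0},{"translation":[0,0,0],"roll":0},{"translation":[0,0,0],"roll":0}])

```text
time: 4.9
tool_pos: [0.536, 0.2919, 0.0875]
tool_rot: [-3.141, 0.002, 0.635]
contact_force: [0.5, 0.3, 0.2]
opening: 0.0461
grip_force: 0.0
```

step_arm(commands=[{"translation":[0,0,0],"roll":0},{"translation":[0,0,0],"roll":0},{"translation":[0,0,0],"roll":0},{"translation":[0,0,0],"roll":0},{"translation":[0,0,0],"roll":0},{"translation":[0,0,0],"roll":0}], fingers=0, grip_force=60)

```text
time: 5.4
tool_pos: [0.5364, 0.2925, 0.0886]
tool_rot: [3.141, -0.001, 0.638]
contact_force: [-0.5, -0.1, 2.9]
opening: 0.0158
grip_force: 59.9
```

step_arm(commands=[{"translation":[0,0,-20],"roll":0},{"translation":[0,0,-25],"roll":0},{"translation":[0,0,-25],"roll":-0.119},{"translation":[0,0,-25],"roll":-0.119},{"translation":[0,0,-25],"roll":-0.119},{"translation":[0,0,0],"roll":-0.119},{"translation":[0,0,0],"roll":-0.119},{"translation":[0,0,0],"roll":-0.119},{"translation":[0,0,0],"roll":-0.119},{"translation":[0,0,0],"roll":-0.119},{"translation":[0,0,0],"roll":-0.119},{"translation":[0,0,0],"roll":-0.119},{"translation":[0,0,0],"roll":-0.119},{"translation":[0,0,0],"roll":-0.119},{"translation":[0,0,0],"roll":-0.119},{"translation":[0,0,0],"roll":-0.119},{"translation":[0,0,0],"roll":-0.119},{"translation":[0,0,0],"roll":-0.119},{"translation":[0,0,0],"roll":-0.119},{"translation":[0,0,0],"roll":-0.119}])

```text
time: 7.07
tool_pos: [0.5357, 0.2922, 0.2071]
tool_rot: [-3.14, -0.001, 2.786]
contact_force: [0.2, 0.9, -4.1]
opening: 0.0157
grip_force: 59.9
```

step_arm(commands=[{"translation":[0,0,0],"roll":-0.117},{"translation":[0.8,-30.9,0],"roll":0},{"translation":[0.8,-30.9,0],"roll":0},{"translation":[0.8,-30.9,0],"roll":0},{"translation":[0.8,-30.9,0],"roll":0},{"translation":[0.8,-30.9,0],"roll":0},{"translation":[0.8,-30.9,0],"roll":0},{"translation":[0.8,-30.9,0],"roll":0},{"translation":[0.8,-30.9,0],"roll":0},{"translation":[0,0,10],"roll":0},{"translation":[0,0,5],"roll":0},{"translation":[0,0,0],"roll":0}])

```text
time: 8.07
tool_pos: [0.4691, 0.0541, 0.1916]
tool_rot: [-3.141, -0.003, 2.896]
contact_force: [-0.5, 0.1, -3.0]
opening: 0.0159
grip_force: 59.9
```

Run:
```python
from h import *
s=observe();k=get_calibration("wrist");im=read_camera("wrist")
np.savez("w3.npz",K=k["camera_matrix"],T=k["world_from_camera"])
print(s)
t=s["tool_pos"]
for dz in(.0826,.06): print(proj(k,t-[0,0,dz]))
print(proj(k,[.4702,.0542,.091]))
cv2.imwrite("pics/w3.png",im[:,:,::-1])
```

```text
{'time': 8.0667, 'qpos': array([-0.0478,  0.2814,  1.7162,  0.0003,  1.1469, -1.373 ]), 'qvel': array([ 0.0244, -0.0025, -0.0337, -0.0011,  0.0224, -0.0006]), 'joint_efforts': array([ -0.8059, -40.0935, -23.8537,  -0.0929,  -0.1713,  -0.0197]), 'tool_pos': array([0.4691, 0.0541, 0.1916]), 'tool_rot': array([-3.1413, -0.0029,  2.8959]), 'contact_force': array([-0.525 ,  0.0767, -3.013 ]), 'torque': array([ 0.0645, -0.073 , -0.0377]), 'grip_force': 59.93363997666165, 'opening': 0.015908604836250055}
[[321.3896 247.2473]]
[[321.3928 258.227 ]]
[[321.838  241.0335]]
```

View pics/w3.png

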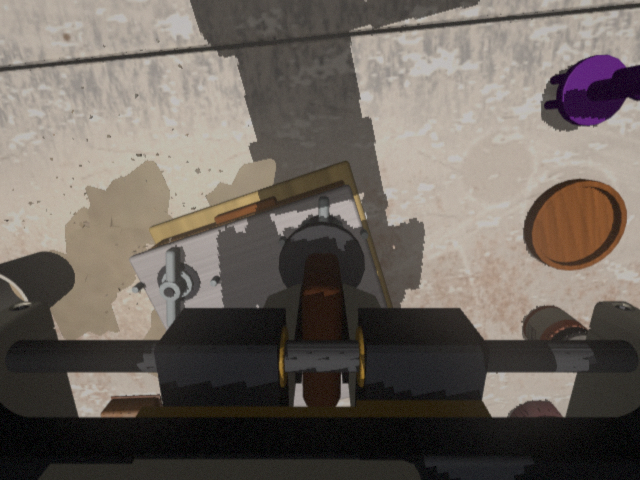

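The wrist view shows the disc centred at u≈321 and the FL wing tip poking out at (323,205), in line with the slot. The FR hub is at (171,291), and the empty dish is at about (577,225).

Run:
```python
from h import *
k=dict(np.load("w3.npz"));k=dict(camera_matrix=k["K"],world_from_camera=k["T"])
im=cv2.imread("pics/w3.png")
print("FR hub",unproj(k,[(171,291)],.0935),"tip",unproj(k,[(323.5,200)],.091))
t=np.array([.4691,.0541]);y=2.896;ex=np.array([np.cos(y),np.sin(y)])
for z in(.129,.135): print("disc front edge pred",proj(k,np.r_[t+.028*ex,z]))
print("dish",unproj(k,[(576.5,225)],.016))
a=cv2.convertScaleAbs(im[190:310,110:410],alpha=1.8)
cv2.imwrite("pics/w3c.png",cv2.resize(a,(800,320),interpolation=cv2.INTER_CUBIC))
```

```text
FR hub [[ 0.4809 -0.0726  0.0935]] tip [[0.4395 0.0631 0.091 ]]
disc front edge pred [[321.4282 215.9441]]
disc front edge pred [[321.4301 218.206 ]]
dish [[0.5377 0.2943 0.016 ]]
```

View pics/w3c.png

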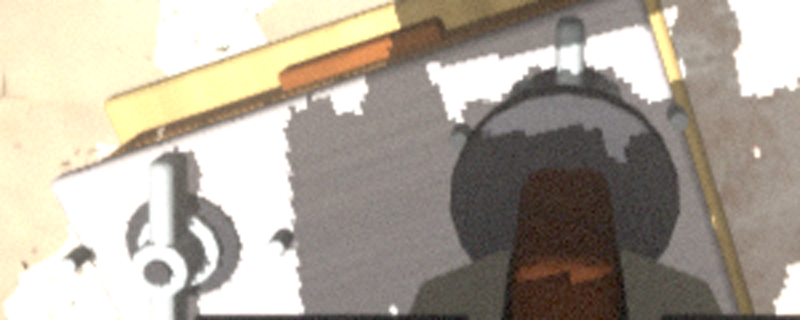

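step_arm(commands=[{"translation":[0,0.8,8],"roll":0},{"translation":[0,0,6],"roll":0},{"translation":[0,0,4],"roll":0},{"translation":[0,0,3],"roll":0},{"translation":[0,0,0],"roll":0}])

```text
time: 8.53
tool_pos: [0.4698, 0.0552, 0.171]
tool_rot: [-3.141, -0.002, 2.897]
contact_force: [-0.8, 0.7, -3.4]
opening: 0.016
grip_force: 59.9
```

step_arm(commands=[{"translation":[0,0,4],"roll":0},{"translation":[0,0,4],"roll":0},{"translation":[0,0,4],"roll":0},{"translation":[0,0,0],"roll":0}])

```text
time: 8.87
tool_pos: [0.4697, 0.0549, 0.1591]
tool_rot: [-3.141, -0.001, 2.897]
contact_force: [0.0, -0.5, -2.8]
opening: 0.0157
grip_force: 59.9
```

```bash
python3 -c "
from h import *
s=observe();print(s['time'],s['tool_pos'],s['contact_force'],s['torque'])"
```

```text
8.8667 [0.4697 0.0549 0.1591] [ 0.0227 -0.4849 -2.8369] [ 0.0486 -0.0967 -0.0178]
```

step_arm(commands=[{"translation":[0,0,0],"roll":0.1},{"translation":[0,0,0],"roll":0.1},{"translation":[0,0,0],"roll":0.1},{"translation":[0,0,0],"roll":0.1},{"translation":[0,0,0],"roll":0.1},{"translation":[0,0,0],"roll":0.1},{"translation":[0,0,0],"roll":0.1},{"translation":[0,0,0],"roll":0.03},{"translation":[0,0,0],"roll":0}])

```text
time: 9.62
tool_pos: [0.4701, 0.0549, 0.1597]
tool_rot: [-3.141, -0.0, 2.166]
contact_force: [0.4, -0.1, -5.0]
opening: 0.016
grip_force: 59.9
```

```bash
python3 -c "
from h import *
s=observe();print(s['time'],s['tool_pos'],s['tool_rot'],s['contact_force'],s['torque'])"
```

```text
9.6167 [0.4701 0.0549 0.1597] [-3.1413 -0.0002  2.1659] [ 0.4441 -0.1267 -5.0417] [ 0.0648 -0.167   0.0747]
```

step_arm(commands=[{"translation":[0,0,0],"roll":-0.1},{"translation":[0,0,-8],"roll":0},{"translation":[0,0,-12],"roll":0},{"translation":[0,0,-12],"roll":0},{"translation":[0,0,0],"roll":-0.122},{"translation":[0,0,0],"roll":-0.122},{"translation":[0,0,0],"roll":-0.122},{"translation":[0,0,0],"roll":-0.122},{"translation":[0,0,0],"roll":-0.122},{"translation":[-33.1,-15.8,0],"roll":0},{"translation":[-33.1,-15.8,0],"roll":0},{"translation":[-33.1,-15.8,0],"roll":0},{"translation":[-33.1,-15.8,0],"roll":0},{"translation":[-33.1,-15.8,0],"roll":0},{"translation":[0,0,0],"roll":0},{"translation":[0,0,0],"roll":0}])

```text
time: 10.95
tool_pos: [0.6099, -0.0661, 0.1914]
tool_rot: [-3.142, -0.001, 2.873]
contact_force: [-1.6, 0.9, -2.9]
opening: 0.0157
grip_force: 60.0
```

Run:
```python
from h import *
s=observe();k=get_calibration("wrist");im=read_camera("wrist")
np.savez("w4.npz",K=k["camera_matrix"],T=k["world_from_camera"])
print(s["time"],s["tool_pos"],s["tool_rot"],s["contact_force"],s["torque"])
cv2.imwrite("pics/w4.png",im[:,:,::-1])
print(totool(s,np.array([.6092,-.0647,s["tool_pos"][2]])-s["tool_pos"]))
a=cv2.convertScaleAbs(im[30:330,120:520,::-1],alpha=1.6)
cv2.imwrite("pics/w4c.png",cv2.resize(a,(800,600),interpolation=cv2.INTER_CUBIC))
```

```text
10.95 [ 0.6099 -0.0661  0.1914] [-3.1415 -0.0006  2.8731] [-1.589   0.8968 -2.8984] [ 0.12   -0.1789 -0.0118]
[1.0956 1.1718 0.0006]
```

View pics/w4c.png

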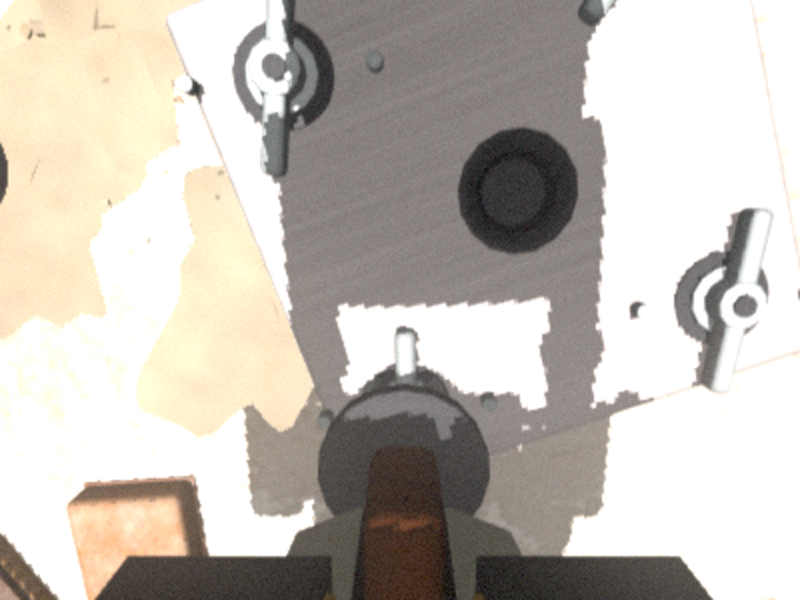

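The disc is centred at crop u=404 and the BR wing tip is at (404,330), so they are aligned. The BL wing runs from (758,212) to (720,388). FR's hub is at (275,68) with a tip at (275,172).

step_arm(commands=[{"translation":[0.5,0.3,8],"roll":0},{"translation":[0,0,6],"roll":0},{"translation":[0,0,4],"roll":0},{"translation":[0,0,3],"roll":0},{"translation":[0,0,0],"roll":0}])

```text
time: 11.42
tool_pos: [0.6082, -0.0636, 0.1701]
tool_rot: [-3.141, -0.001, 2.877]
contact_force: [-0.7, -0.1, -2.7]
opening: 0.0153
grip_force: 60.0
```

Run:
```python
from h import *
k=dict(np.load("w4.npz"));k=dict(camera_matrix=k["K"],world_from_camera=k["T"])
f=lambda p:np.array(p)/2+[120,30]
a=lambda d:np.arctan2(d[1],d[0])
P=unproj(k,f([(720,388),(758,212)]),.091);print("BL",P.mean(0),a(P[0]-P[1]))
h=unproj(k,f([(275,68)]),.0935);t=unproj(k,f([(275,170)]),.091);print("FR",h,a((t-h)[0]));print("BLhub",unproj(k,f([(743,304)]),.0935))
print("neck",unproj(k,f([(519,190)]),.086))
P=unproj(k,f([(404,330)]),.091);print("BR tip",P)
```

```text
BL [0.5995 0.0638 0.091 ] -0.33829554461245626
FR [[ 0.4816 -0.0744  0.0935]] -0.3358005856313953
BLhub [[0.5995 0.0643 0.0935]]
neck [[ 0.5401 -0.0042  0.086 ]]
BR tip [[ 0.5768 -0.0565  0.091 ]]
```

step_arm(commands=[{"translation":[0,-0.4,4],"roll":0},{"translation":[0,0,4],"roll":0},{"translation":[0,0,3.5],"roll":0},{"translation":[0,0,0],"roll":0}])

```text
time: 11.75
tool_pos: [0.6083, -0.0646, 0.1584]
tool_rot: [-3.141, -0.002, 2.877]
contact_force: [-0.4, -0.5, -2.9]
opening: 0.0152
grip_force: 60.0
```

step_arm(commands=[{"translation":[0,0,0],"roll":0.1},{"translation":[0,0,0],"roll":0.1},{"translation":[0,0,0],"roll":0.1},{"translation":[0,0,0],"roll":0.1},{"translation":[0,0,0],"roll":0.1},{"translation":[0,0,0],"roll":0.1},{"translation":[0,0,0],"roll":0.1},{"translation":[0,0,0],"roll":0.02},{"translation":[0,0,0],"roll":0}])

```text
time: 12.5
tool_pos: [0.6088, -0.0644, 0.1591]
tool_rot: [3.141, -0.0, 2.158]
contact_force: [1.7, 1.0, -4.8]
opening: 0.016
grip_force: 60.0
```

```bash
python3 -c "
from h import *
s=observe();print(s['time'],s['tool_pos'],s['tool_rot'],s['contact_force'],s['torque'])"
```

```text
12.5 [ 0.6088 -0.0644  0.1591] [ 3.1414 -0.0004  2.1583] [ 1.735   0.9612 -4.8019] [ 0.2917 -0.3721  0.0432]
```

step_arm(commands=[{"translation":[0,0,0],"roll":-0.1},{"translation":[0,0,-8],"roll":0},{"translation":[0,0,-12],"roll":0},{"translation":[0,0,-12],"roll":0},{"translation":[0,0,0],"roll":-0.108},{"translation":[0,0,0],"roll":-0.108},{"translation":[0,0,0],"roll":-0.108},{"translation":[0,0,0],"roll":-0.107},{"translation":[0,0,0],"roll":-0.107},{"translation":[29.5,-13.2,0],"roll":0},{"translation":[29.5,-13.2,0],"roll":0},{"translation":[29.5,-13.2,0],"roll":0},{"translation":[29.5,-13.2,0],"roll":0},{"translation":[0,0,0],"roll":0},{"translation":[0,0,0],"roll":0},{"translation":[0,0,0],"roll":0}])

```text
time: 13.83
tool_pos: [0.4809, -0.0746, 0.1927]
tool_rot: [3.142, 0.003, 2.794]
contact_force: [-0.1, -0.3, -2.5]
opening: 0.0154
grip_force: 60.0
```

Run:
```python
from h import *
s=observe();k=get_calibration("wrist");im=read_camera("wrist")
np.savez("w5.npz",K=k["camera_matrix"],T=k["world_from_camera"])
print(s["time"],s["tool_pos"],s["tool_rot"],s["contact_force"],s["torque"])
cv2.imwrite("pics/w5.png",im[:,:,::-1])
print(totool(s,np.array([.480,-.0742,s["tool_pos"][2]])-s["tool_pos"]))
# wing tip column centre and disc columns, from brightness just ahead of the disc
g=cv2.cvtColor(im,cv2.COLOR_RGB2GRAY)
for v in(198,202,206,210): print(v,g[v,300:346].tolist())
```

```text
13.8333 [ 0.4809 -0.0746  0.1927] [3.1416 0.0031 2.794 ] [-0.0808 -0.2737 -2.5251] [ 0.0788 -0.1727  0.0107]
[ 1.0164  0.082  -0.0032]
198 [119, 135, 142, 150, 160, 162, 170, 176, 177, 180, 182, 175, 175, 175, 173, 170, 143, 111, 109, 130, 155, 157, 151, 114, 89, 91, 81, 113, 168, 174, 175, 171, 169, 170, 170, 175, 174, 175, 176, 173, 170, 167, 170, 175, 174, 171]
202 [153, 181, 180, 183, 176, 178, 176, 176, 174, 173, 178, 174, 177, 175, 173, 172, 144, 132, 146, 162, 168, 168, 162, 159, 149, 128, 101, 83, 104, 166, 173, 177, 175, 173, 175, 175, 172, 174, 173, 172, 174, 174, 173, 171, 171, 171]
206 [85, 111, 169, 175, 176, 176, 177, 175, 177, 177, 178, 176, 176, 175, 175, 171, 134, 133, 146, 162, 169, 164, 163, 155, 149, 127, 99, 94, 166, 173, 170, 170, 171, 171, 169, 171, 173, 169, 170, 169, 167, 166, 168, 170, 169, 170]
210 [102, 166, 174, 178, 176, 177, 175, 176, 177, 175, 175, 178, 174, 173, 170, 166, 122, 132, 149, 162, 165, 166, 162, 156, 146, 123, 100, 114, 162, 166, 168, 167, 165, 169, 171, 170, 174, 173, 174, 173, 171, 171, 171, 173, 170, 171]
```

step_arm(commands=[{"translation":[0.5,0,8],"roll":0},{"translation":[0,0,6],"roll":0},{"translation":[0,0,4],"roll":0},{"translation":[0,0,3],"roll":0},{"translation":[0,0,0],"roll":0}])

```text
time: 14.3
tool_pos: [0.479, -0.0738, 0.1692]
tool_rot: [-3.141, -0.002, 2.795]
contact_force: [-0.7, 0.6, -3.9]
opening: 0.0157
grip_force: 60.0
```

step_arm(commands=[{"translation":[0,0,4],"roll":0},{"translation":[0,0,4],"roll":0},{"translation":[0,0,4],"roll":0},{"translation":[0,0,0],"roll":0}])

```text
time: 14.63
tool_pos: [0.4789, -0.0739, 0.1575]
tool_rot: [-3.141, -0.001, 2.795]
contact_force: [-0.4, 0.2, -3.5]
opening: 0.0158
grip_force: 60.0
```

step_arm(commands=[{"translation":[0,0,0],"roll":0.1},{"translation":[0,0,0],"roll":0.1},{"translation":[0,0,0],"roll":0.1},{"translation":[0,0,0],"roll":0.1},{"translation":[0,0,0],"roll":0.1},{"translation":[0,0,0],"roll":0.1},{"translation":[0,0,0],"roll":0.03},{"translation":[0,0,0],"roll":0}])

```text
time: 15.3
tool_pos: [0.4794, -0.0741, 0.1583]
tool_rot: [-3.141, 0.0, 2.164]
contact_force: [0.4, -0.3, -5.1]
opening: 0.0154
grip_force: 60.0
```

step_arm(commands=[{"translation":[0,0,0],"roll":-0.1},{"translation":[0,0,-8],"roll":0},{"translation":[0,0,-12],"roll":0},{"translation":[0,0,-13],"roll":0},{"translation":[0,0,0],"roll":-0.108},{"translation":[0,0,0],"roll":-0.108},{"translation":[0,0,0],"roll":-0.108},{"translation":[0,0,0],"roll":-0.108},{"translation":[0,0,0],"roll":-0.108},{"translation":[-13.5,34.1,0],"roll":0},{"translation":[-13.5,34.1,0],"roll":0},{"translation":[-13.5,34.1,0],"roll":0},{"translation":[-13.5,34.1,0],"roll":0},{"translation":[-13.5,34.1,0],"roll":0},{"translation":[0,0,0],"roll":0},{"translation":[0,0,0],"roll":0},{"translation":[0,0,0],"roll":0}])

```text
time: 16.72
tool_pos: [0.5991, 0.0646, 0.1914]
tool_rot: [-3.141, -0.001, 2.804]
contact_force: [-0.3, -0.0, -2.7]
opening: 0.0158
grip_force: 60.0
```

Run:
```python
from h import *
s=observe();k=get_calibration("wrist");im=read_camera("wrist")
np.savez("w6.npz",K=k["camera_matrix"],T=k["world_from_camera"])
print(s["time"],s["tool_pos"],s["tool_rot"],s["contact_force"],s["torque"])
cv2.imwrite("pics/w6.png",im[:,:,::-1])
print(totool(s,np.array([.5994,.0646,s["tool_pos"][2]])-s["tool_pos"]))
a=cv2.convertScaleAbs(im[0:300,120:520,::-1],alpha=1.6)
cv2.imwrite("pics/w6c.png",cv2.resize(a,(800,600),interpolation=cv2.INTER_CUBIC))
```

```text
16.7167 [0.5991 0.0646 0.1914] [-3.1409 -0.0007  2.8044] [-0.3353 -0.0012 -2.6841] [ 0.0493 -0.1591 -0.0212]
[-0.3079  0.1399 -0.0003]
```

View pics/w6c.png

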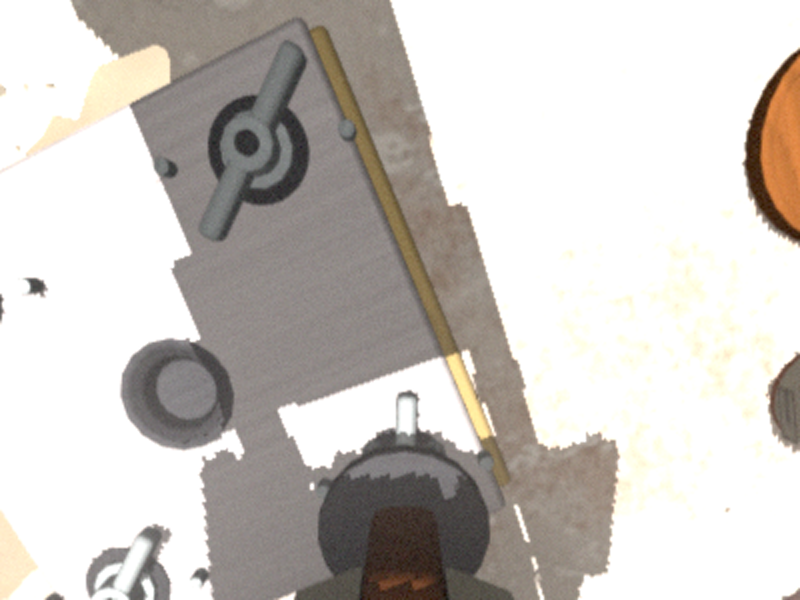

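BL is aligned, with its tip at (406,395) and the disc at u≈405. FL has turned; its wing runs from (292,48) to (212,232).

step_arm(commands=[{"translation":[0,0,8],"roll":0},{"translation":[0,0,6],"roll":0},{"translation":[0,0,4],"roll":0},{"translation":[0,0,3],"roll":0},{"translation":[0,0,0],"roll":0}])

```text
time: 17.18
tool_pos: [0.5988, 0.0642, 0.1694]
tool_rot: [-3.141, -0.002, 2.804]
contact_force: [-0.2, -0.4, -4.0]
opening: 0.0157
grip_force: 60.0
```

step_arm(commands=[{"translation":[0,0,4],"roll":0},{"translation":[0,0,4],"roll":0},{"translation":[0,0,4],"roll":0},{"translation":[0,0,0],"roll":0}])

```text
time: 17.52
tool_pos: [0.5989, 0.0646, 0.1573]
tool_rot: [-3.141, -0.002, 2.805]
contact_force: [0.3, -0.6, -3.4]
opening: 0.0159
grip_force: 60.0
```

Run:
```python
from h import *
k=dict(np.load("w6.npz"));k=dict(camera_matrix=k["K"],world_from_camera=k["T"])
f=lambda p:np.array(p)/2+[120,0]
P=unproj(k,f([(293,46),(211,234)]),.091);d=P[0]-P[1];a=np.arctan2(d[1],d[0]);print("FL",P.mean(0),a,"phi",2.897-a)
P=unproj(k,f([(348,128),(164,166)]),.083);print("FL pins mid",P.mean(0))
```

```text
FL [0.4716 0.0554 0.091 ] 2.306853078403405 phi 0.5901469215965949
FL pins mid [0.4716 0.0554 0.083 ]
```

step_arm(commands=[{"translation":[0,0,0],"roll":0.1},{"translation":[0,0,0],"roll":0.1},{"translation":[0,0,0],"roll":0.1},{"translation":[0,0,0],"roll":0.1},{"translation":[0,0,0],"roll":0.1},{"translation":[0,0,0],"roll":0.1},{"translation":[0,0,0],"roll":0.05},{"translation":[0,0,0],"roll":0}])

```text
time: 18.18
tool_pos: [0.5995, 0.0648, 0.1582]
tool_rot: [3.142, -0.0, 2.153]
contact_force: [0.1, 0.7, -4.0]
opening: 0.0156
grip_force: 60.0
```

step_arm(commands=[{"translation":[0,0,0],"roll":-0.1},{"translation":[0,0,-8],"roll":0},{"translation":[0,0,-12],"roll":-0.044},{"translation":[0,0,-12],"roll":0},{"translation":[19.7,-25.8,0],"roll":0},{"translation":[19.7,-25.8,0],"roll":0},{"translation":[19.7,-25.8,0],"roll":0},{"translation":[19.7,-25.8,0],"roll":0},{"translation":[0,0,0],"roll":0},{"translation":[0,0,0],"roll":0},{"translation":[0,0,0],"roll":0}])

```text
time: 19.1
tool_pos: [0.4712, 0.0547, 0.1916]
tool_rot: [3.139, 0.002, 2.298]
contact_force: [0.4, 0.4, -2.5]
opening: 0.0156
grip_force: 60.0
```

```bash
cat > chk.py <<'E'
import sys
from h import *
n=sys.argv[1];tx,ty=map(float,sys.argv[2:4])
s=observe();k=get_calibration("wrist");im=read_camera("wrist")
np.savez(n+".npz",K=k["camera_matrix"],T=k["world_from_camera"])
print(s["time"],s["tool_pos"],s["tool_rot"],s["contact_force"])
cv2.imwrite(f"pics/{n}.png",im[:,:,::-1])
print("to go",totool(s,np.array([tx,ty,s["tool_pos"][2]])-s["tool_pos"]))
g=cv2.cvtColor(im,cv2.COLOR_RGB2GRAY)
for v in range(198,213,4): print(v,g[v,304:342].tolist())
E
python3 chk.py w7 .470 .0551
```

```text
19.1 [0.4712 0.0547 0.1916] [3.1394 0.0023 2.2979] [ 0.4149  0.4174 -2.4814]
to go [ 1.1045 -0.5857 -0.0038]
198 [86, 82, 85, 88, 88, 87, 92, 98, 140, 186, 190, 151, 121, 134, 150, 155, 154, 153, 148, 133, 116, 90, 92, 160, 174, 191, 190, 196, 196, 194, 195, 190, 182, 167, 153, 133, 116, 95]
202 [86, 89, 89, 97, 134, 188, 196, 194, 190, 191, 186, 140, 136, 149, 167, 169, 169, 167, 159, 146, 124, 100, 86, 118, 191, 196, 197, 196, 195, 196, 193, 190, 188, 194, 195, 199, 193, 188]
206 [101, 141, 186, 193, 192, 192, 194, 192, 193, 192, 192, 144, 137, 151, 166, 171, 167, 164, 164, 144, 119, 98, 79, 98, 148, 189, 193, 191, 189, 189, 194, 197, 198, 197, 197, 197, 199, 199]
210 [193, 192, 193, 192, 191, 191, 193, 194, 194, 193, 185, 142, 135, 150, 163, 170, 168, 162, 160, 146, 125, 97, 81, 85, 87, 108, 161, 189, 197, 193, 176, 194, 196, 193, 192, 196, 192, 193]
```

step_arm(commands=[{"translation":[0.6,-0.9,8],"roll":0},{"translation":[0,0,6],"roll":0},{"translation":[0,0,4],"roll":0},{"translation":[0,0,3],"roll":0},{"translation":[0,0,0],"roll":0}])

```text
time: 19.57
tool_pos: [0.4685, 0.0546, 0.1682]
tool_rot: [-3.14, -0.001, 2.299]
contact_force: [0.4, -0.0, -3.2]
opening: 0.0157
grip_force: 60.0
```

step_arm(commands=[{"translation":[0,0,4],"roll":0},{"translation":[0,0,4],"roll":0},{"translation":[0,0,4],"roll":0},{"translation":[0,0,0],"roll":0}])

```text
time: 19.9
tool_pos: [0.4684, 0.0546, 0.1565]
tool_rot: [-3.141, -0.001, 2.299]
contact_force: [-0.6, -0.3, -3.4]
opening: 0.0157
grip_force: 60.0
```

step_arm(commands=[{"translation":[-0.6,0.6,-1],"roll":0.1},{"translation":[0,0,0],"roll":0.1},{"translation":[0,0,0],"roll":0.1},{"translation":[0,0,0],"roll":0.1},{"translation":[0,0,0],"roll":0.1},{"translation":[0,0,0],"roll":0.1},{"translation":[0,0,0],"roll":0.1},{"translation":[0,0,0],"roll":0.05},{"translation":[0,0,0],"roll":0}])

```text
time: 20.65
tool_pos: [0.4698, 0.0548, 0.1584]
tool_rot: [3.141, -0.0, 1.547]
contact_force: [1.0, 1.0, -2.7]
opening: 0.0156
grip_force: 60.0
```

```bash
cat > o.py <<'E'
from h import *
s=observe();print(s['time'],s['tool_pos'],s['tool_rot'],s['contact_force'],s['torque'],s["joint_efforts"][5])
E
python3 o.py
```

```text
20.65 [0.4698 0.0548 0.1584] [ 3.1413 -0.0003  1.5472] [ 0.9648  1.018  -2.6878] [ 0.2449 -0.2739  0.0506] 0.876042153686285
```

step_arm(commands=[{"translation":[0,0,0],"roll":0.04},{"translation":[0,0,0],"roll":0.04},{"translation":[0,0,0],"roll":0},{"translation":[0,0,0],"roll":0}])

```text
time: 20.98
tool_pos: [0.4699, 0.0547, 0.1584]
tool_rot: [3.141, 0.0, 1.472]
contact_force: [0.2, 1.1, -5.5]
opening: 0.0159
grip_force: 60.3
```

```bash
python3 o.py
```

```text
20.9833 [0.4699 0.0547 0.1584] [3.1412 0.0001 1.4724] [ 0.2119  1.0706 -5.4907] [ 0.3025 -0.3468  0.9159] 1.0199842974543571
```

step_arm(commands=[{"translation":[0,0,0],"roll":-0.1},{"translation":[0,0,0],"roll":-0.05},{"translation":[0,0,-8],"roll":0},{"translation":[0,0,-12],"roll":0},{"translation":[0,0,-13],"roll":0},{"translation":[0,0,0],"roll":-0.1125},{"translation":[0,0,0],"roll":-0.1125},{"translation":[0,0,0],"roll":-0.1125},{"translation":[0,0,0],"roll":-0.1125},{"translation":[0,0,0],"roll":-0.1125},{"translation":[0,0,0],"roll":-0.1125},{"translation":[-36.3,4.9,0],"roll":0},{"translation":[-36.3,4.9,0],"roll":0},{"translation":[-36.3,4.9,0],"roll":0},{"translation":[-36.3,4.9,0],"roll":0},{"translation":[-36.3,4.9,0],"roll":0},{"translation":[0,0,0],"roll":0},{"translation":[0,0,0],"roll":0},{"translation":[0,0,0],"roll":0}])

```text
time: 22.57
tool_pos: [0.6076, -0.0652, 0.1913]
tool_rot: [-3.141, -0.001, 2.293]
contact_force: [-0.7, -0.5, -3.5]
opening: 0.0159
grip_force: 60.0
```

```bash
python3 chk.py w8 .6088 -.0645
```

```text
22.5667 [ 0.6076 -0.0652  0.1913] [-3.1409 -0.0013  2.2926] [-0.7475 -0.4528 -3.5474]
to go [-0.3065  1.3922 -0.0013]
198 [191, 192, 189, 189, 187, 187, 192, 186, 188, 189, 189, 187, 188, 188, 182, 140, 88, 76, 81, 79, 77, 78, 73, 66, 66, 84, 93, 113, 160, 184, 188, 186, 189, 189, 187, 187, 187, 187]
202 [187, 186, 187, 187, 186, 189, 189, 188, 187, 189, 194, 190, 189, 187, 178, 124, 145, 161, 172, 176, 169, 163, 159, 136, 116, 82, 93, 102, 145, 184, 188, 186, 186, 187, 186, 187, 187, 187]
206 [190, 186, 187, 189, 187, 184, 189, 192, 192, 187, 183, 184, 182, 181, 177, 121, 148, 167, 179, 176, 173, 169, 161, 141, 119, 94, 156, 183, 186, 187, 189, 188, 190, 190, 189, 188, 187, 187]
210 [186, 184, 186, 190, 190, 190, 188, 186, 183, 184, 182, 184, 185, 188, 179, 123, 149, 165, 178, 176, 175, 168, 164, 139, 117, 81, 108, 162, 183, 185, 186, 168, 182, 184, 186, 185, 184, 186]
```

step_arm(commands=[{"translation":[-0.3,1.1,8],"roll":0},{"translation":[0,0,6],"roll":0},{"translation":[0,0,4],"roll":0},{"translation":[0,0,3],"roll":0},{"translation":[0,0,0],"roll":0}])

```text
time: 23.03
tool_pos: [0.6086, -0.0644, 0.1694]
tool_rot: [-3.141, -0.001, 2.294]
contact_force: [-0.4, -0.5, -2.6]
opening: 0.0158
grip_force: 60.0
```

step_arm(commands=[{"translation":[0,0,4],"roll":0},{"translation":[0,0,4],"roll":0},{"translation":[0,0,4],"roll":0},{"translation":[0,0,0],"roll":0}])

```text
time: 23.37
tool_pos: [0.6087, -0.0647, 0.1573]
tool_rot: [-3.14, -0.001, 2.294]
contact_force: [0.2, 0.8, -3.5]
opening: 0.0156
grip_force: 60.0
```

Roll from 2.294 to about 1.47, which is +0.825.

step_arm(commands=[{"translation":[0,0,0],"roll":0.1},{"translation":[0,0,0],"roll":0.1},{"translation":[0,0,0],"roll":0.1},{"translation":[0,0,0],"roll":0.1},{"translation":[0,0,0],"roll":0.1},{"translation":[0,0,0],"roll":0.1},{"translation":[0,0,0],"roll":0.1},{"translation":[0,0,0],"roll":0.05},{"translation":[0,0,0],"roll":0.04},{"translation":[0,0,0],"roll":0.035},{"translation":[0,0,0],"roll":0},{"translation":[0,0,0],"roll":0}])

```text
time: 24.37
tool_pos: [0.6093, -0.0647, 0.1581]
tool_rot: [-3.141, 0.0, 1.471]
contact_force: [1.4, 0.2, -6.2]
opening: 0.0156
grip_force: 60.3
```

```bash
python3 o.py
```

```text
24.3667 [ 0.6093 -0.0647  0.1581] [-3.1414  0.0003  1.4711] [ 1.4021  0.176  -6.2336] [-0.0053 -0.3489  0.9324] 1.033964417874813
```

step_arm(commands=[{"translation":[0,0,0],"roll":-0.1},{"translation":[0,0,0],"roll":-0.05},{"translation":[0,0,-8],"roll":0},{"translation":[0,0,-12],"roll":0},{"translation":[0,0,-13],"roll":0},{"translation":[0,0,0],"roll":-0.1125},{"translation":[0,0,0],"roll":-0.1125},{"translation":[0,0,0],"roll":-0.1125},{"translation":[0,0,0],"roll":-0.1125},{"translation":[0,0,0],"roll":-0.1125},{"translation":[0,0,0],"roll":-0.1125},{"translation":[19.8,-25.9,0],"roll":0},{"translation":[19.8,-25.9,0],"roll":0},{"translation":[19.8,-25.9,0],"roll":0},{"translation":[19.8,-25.9,0],"roll":0},{"translation":[0,0,0],"roll":0},{"translation":[0,0,0],"roll":0},{"translation":[0,0,0],"roll":0}])

```text
time: 25.87
tool_pos: [0.4802, -0.0744, 0.1926]
tool_rot: [3.14, 0.003, 2.292]
contact_force: [1.4, 0.4, -3.6]
opening: 0.0161
grip_force: 60.0
```

```bash
python3 chk.py w9 .4796 -.0741
```

```text
25.8667 [ 0.4802 -0.0744  0.1926] [3.1399 0.0026 2.2923] [ 1.392   0.3736 -3.5549]
to go [ 0.6043 -0.2877 -0.002 ]
198 [85, 89, 101, 93, 85, 95, 130, 171, 175, 173, 169, 139, 102, 117, 130, 137, 139, 135, 131, 121, 105, 69, 78, 93, 145, 171, 177, 175, 176, 175, 173, 172, 171, 168, 169, 170, 173, 176]
202 [167, 175, 173, 176, 177, 177, 173, 173, 177, 174, 170, 131, 136, 149, 164, 167, 162, 161, 159, 143, 122, 96, 81, 84, 107, 167, 175, 173, 169, 169, 165, 170, 169, 170, 175, 174, 170, 170]
206 [178, 175, 176, 177, 175, 175, 175, 175, 173, 175, 169, 128, 135, 147, 165, 166, 164, 166, 159, 144, 125, 97, 79, 85, 100, 131, 162, 165, 166, 166, 173, 173, 172, 170, 169, 167, 170, 171]
210 [173, 176, 174, 175, 172, 172, 174, 172, 174, 172, 165, 128, 136, 146, 166, 167, 165, 162, 157, 146, 124, 97, 80, 79, 82, 90, 100, 146, 159, 144, 161, 165, 167, 166, 161, 171, 180, 177]
```

step_arm(commands=[{"translation":[0,-0.6,8],"roll":0},{"translation":[0,0,6],"roll":0},{"translation":[0,0,4],"roll":0},{"translation":[0,0,3],"roll":0},{"translation":[0,0,0],"roll":0}])

```text
time: 26.33
tool_pos: [0.4784, -0.0742, 0.1692]
tool_rot: [-3.14, -0.002, 2.294]
contact_force: [0.1, 0.4, -3.3]
opening: 0.0155
grip_force: 60.0
```

step_arm(commands=[{"translation":[0,0,4],"roll":0},{"translation":[0,0,4],"roll":0},{"translation":[0,0,3.5],"roll":0},{"translation":[0,0,0],"roll":0}])

```text
time: 26.67
tool_pos: [0.4783, -0.0743, 0.1581]
tool_rot: [-3.141, -0.001, 2.294]
contact_force: [0.1, 0.4, -3.2]
opening: 0.0155
grip_force: 60.0
```

step_arm(commands=[{"translation":[-0.5,0.5,0],"roll":0.1},{"translation":[0,0,0],"roll":0.1},{"translation":[0,0,0],"roll":0.1},{"translation":[0,0,0],"roll":0.1},{"translation":[0,0,0],"roll":0.1},{"translation":[0,0,0],"roll":0.1},{"translation":[0,0,0],"roll":0.1},{"translation":[0,0,0],"roll":0.05},{"translation":[0,0,0],"roll":0.04},{"translation":[0,0,0],"roll":0.035},{"translation":[0,0,0],"roll":0},{"translation":[0,0,0],"roll":0}])

```text
time: 27.67
tool_pos: [0.4796, -0.0743, 0.1588]
tool_rot: [3.141, 0.0, 1.471]
contact_force: [1.6, 0.3, -7.5]
opening: 0.0157
grip_force: 60.3
```

```bash
python3 o.py
```

```text
27.6667 [ 0.4796 -0.0743  0.1588] [3.1413 0.0003 1.4712] [ 1.6233  0.3432 -7.4605] [ 0.0975 -0.539   0.8844] 1.0326951742172241
```

step_arm(commands=[{"translation":[0,0,0],"roll":-0.1},{"translation":[0,0,0],"roll":-0.05},{"translation":[0,0,-8],"roll":0},{"translation":[0,0,-12],"roll":0},{"translation":[0,0,-13],"roll":0},{"translation":[0,0,0],"roll":-0.1115},{"translation":[0,0,0],"roll":-0.1115},{"translation":[0,0,0],"roll":-0.1115},{"translation":[0,0,0],"roll":-0.1115},{"translation":[0,0,0],"roll":-0.1115},{"translation":[0,0,0],"roll":-0.1115},{"translation":[5.1,36.3,0],"roll":0},{"translation":[5.1,36.3,0],"roll":0},{"translation":[5.1,36.3,0],"roll":0},{"translation":[5.1,36.3,0],"roll":0},{"translation":[5.1,36.3,0],"roll":0},{"translation":[0,0,0],"roll":0},{"translation":[0,0,0],"roll":0},{"translation":[0,0,0],"roll":0}])

```text
time: 29.25
tool_pos: [0.599, 0.064, 0.1919]
tool_rot: [-3.141, -0.0, 2.287]
contact_force: [-0.6, -1.1, -4.0]
opening: 0.0159
grip_force: 60.0
```

```bash
python3 chk.py w10 .5993 .0648
```

```text
29.25 [0.599  0.064  0.1919] [-3.1406 -0.0003  2.2873] [-0.5817 -1.07   -4.0314]
to go [ 0.4532  0.7474 -0.0006]
198 [201, 200, 201, 200, 199, 195, 191, 191, 192, 197, 195, 201, 197, 187, 110, 115, 126, 140, 143, 142, 139, 130, 114, 90, 79, 100, 142, 184, 191, 193, 194, 190, 181, 175, 165, 152, 138, 122]
202 [199, 199, 196, 194, 190, 191, 195, 197, 198, 199, 194, 195, 194, 180, 130, 152, 172, 184, 183, 178, 176, 166, 138, 119, 81, 106, 171, 191, 192, 188, 191, 195, 195, 199, 197, 198, 192, 187]
206 [192, 192, 195, 194, 198, 194, 196, 198, 192, 198, 198, 195, 190, 181, 130, 153, 173, 182, 184, 179, 177, 169, 143, 120, 84, 99, 157, 188, 196, 196, 195, 197, 196, 191, 192, 192, 191, 192]
210 [193, 195, 195, 198, 196, 193, 193, 194, 194, 191, 195, 195, 193, 179, 130, 154, 173, 184, 183, 180, 171, 165, 146, 122, 80, 94, 116, 168, 193, 192, 191, 190, 187, 190, 191, 188, 188, 190]
```

Wing at 318–327.5, nearly centred on the disc (322). Shift +0.5 in y.

step_arm(commands=[{"translation":[0.2,0.5,8],"roll":0},{"translation":[0,0,6],"roll":0},{"translation":[0,0,4],"roll":0},{"translation":[0,0,3],"roll":0},{"translation":[0,0,0],"roll":0}])

```text
time: 29.72
tool_pos: [0.5991, 0.0642, 0.1699]
tool_rot: [-3.14, -0.001, 2.287]
contact_force: [-0.6, -0.2, -3.7]
opening: 0.0157
grip_force: 60.0
```

step_arm(commands=[{"translation":[0,0,4],"roll":0},{"translation":[0,0,4],"roll":0},{"translation":[0,0,3.5],"roll":0},{"translation":[0,0,0],"roll":0}])

```text
time: 30.05
tool_pos: [0.5992, 0.0646, 0.1584]
tool_rot: [-3.14, -0.001, 2.288]
contact_force: [-0.3, -0.4, -4.0]
opening: 0.0158
grip_force: 60.0
```

step_arm(commands=[{"translation":[0,0,0],"roll":0.1},{"translation":[0,0,0],"roll":0.1},{"translation":[0,0,0],"roll":0.1},{"translation":[0,0,0],"roll":0.1},{"translation":[0,0,0],"roll":0.1},{"translation":[0,0,0],"roll":0.1},{"translation":[0,0,0],"roll":0.1},{"translation":[0,0,0],"roll":0.05},{"translation":[0,0,0],"roll":0.035},{"translation":[0,0,0],"roll":0.03},{"translation":[0,0,0],"roll":0},{"translation":[0,0,0],"roll":0}])

```text
time: 31.05
tool_pos: [0.5996, 0.0646, 0.1592]
tool_rot: [-3.141, 0.001, 1.475]
contact_force: [-0.1, -0.3, -5.5]
opening: 0.0156
grip_force: 60.3
```

```bash
python3 o.py
```

```text
31.05 [0.5996 0.0646 0.1592] [-3.1413  0.0005  1.475 ] [-0.0622 -0.2703 -5.4669] [-0.118  -0.1154  0.905 ] 0.9595022723078728
```

step_arm(commands=[{"translation":[0,0,0],"roll":-0.1},{"translation":[0,0,0],"roll":-0.05},{"translation":[0,0,-8],"roll":0},{"translation":[0,0,-12],"roll":0},{"translation":[0,0,-20],"roll":0},{"translation":[0,0,-20],"roll":0},{"translation":[33.2,-6.9,0],"roll":0},{"translation":[33.2,-6.9,0],"roll":0},{"translation":[33.2,-6.9,0],"roll":0},{"translation":[0,0,0],"roll":0},{"translation":[0,0,0],"roll":0}])

```text
time: 31.97
tool_pos: [0.5734, 0.1647, 0.2203]
tool_rot: [3.141, -0.0, 1.624]
contact_force: [0.7, -0.3, -2.8]
opening: 0.0155
grip_force: 60.0
```

```bash
cat > dish.py <<'E'
from h import *
import glob
s=observe();k=get_calibration("wrist");im=read_camera("wrist")
np.savez("w11.npz",K=k["camera_matrix"],T=k["world_from_camera"]);cv2.imwrite("pics/w11.png",im[:,:,::-1])
kt=get_calibration("top");t=read_camera("top");cv2.imwrite("pics/top11.png",t[:,:,::-1])
print(s["time"],s["tool_pos"],s["tool_rot"])
for n in ["w1","w2","w3","w6","w7","w8","w9","w10","w11","top0","top11"]:
    if n[0]=="t": kk=kt
    else: a=np.load(n+".npz");kk=dict(camera_matrix=a["K"],world_from_camera=a["T"])
    g=cv2.imread(f"pics/{n}.png");hsv=cv2.cvtColor(g,cv2.COLOR_BGR2HSV)
    m=((hsv[:,:,0]>5)&(hsv[:,:,0]<18)&(hsv[:,:,1]>130)&(hsv[:,:,2]>35)).astype(np.uint8)
    vv,uu=np.nonzero(m)
    if len(uu)<50: continue
    P=unproj(kk,np.c_[uu,vv],.016)[:,:2];q=P[np.linalg.norm(P-[.539,.294],axis=1)<.054]
    uvq=np.c_[uu,vv][np.linalg.norm(P-[.539,.294],axis=1)<.054]
    if len(q)<50: continue
    h=cv2.convexHull((q*1e4).astype(np.int32)).reshape(-1,2)/1e4
    c,r=cv2.minEnclosingCircle((q*1e3).astype(np.float32));print(n,len(q),np.array(c),r,uvq.min(0),uvq.max(0))
E
python3 dish.py
```

```text
31.9667 [0.5734 0.1647 0.2203] [ 3.1406 -0.0001  1.6245]
w1 3469 [541.384 291.087] 48.69172668457031 [8 0] [100  90]
w2 3783 [540.2883 295.1992] 45.59947204589844 [274  87] [359 176]
w3 5927 [537.3242 295.2183] 47.54770278930664 [532 180] [625 269]
w6 10155 [539.9384 292.3621] 48.230621337890625 [493   6] [607 122]
w7 10244 [538.7562 293.0895] 48.270545959472656 [508   3] [622 119]
w10 1363 [559.3848 269.7149] 34.216468811035156 [408   0] [492  22]
w11 8040 [540.926  295.0076] 45.3111686706543 [244  17] [340 123]
top0 359 [539.6144 295.5565] 44.004295349121094 [218 226] [252 259]
top11 504 [539.3654 295.4854] 44.26305389404297 [218 226] [252 259]
```

step_arm(commands=[{"translation":[32.9,-6.6,0],"roll":0},{"translation":[32.9,-6.6,0],"roll":0},{"translation":[32.9,-6.6,0],"roll":0},{"translation":[32.9,-6.6,0],"roll":0},{"translation":[0,0,0],"roll":0},{"translation":[0,0,30],"roll":0},{"translation":[0,0,30],"roll":0},{"translation":[0,0,30],"roll":0},{"translation":[0,0,20],"roll":0},{"translation":[0,0,12],"roll":0},{"translation":[0,0,4],"roll":0},{"translation":[0,0,0],"roll":0},{"translation":[0,0,0],"roll":0}])

```text
time: 33.15
tool_pos: [0.5417, 0.2924, 0.0942]
tool_rot: [3.14, -0.0, 1.621]
contact_force: [0.2, 0.5, -3.8]
opening: 0.0158
grip_force: 60.0
```

step_arm(commands=[{"translation":[2.2,-1.8,0],"roll":0},{"translation":[0,0,2],"roll":0},{"translation":[0,0,2],"roll":0},{"translation":[0,0,0],"roll":0},{"translation":[0,0,0],"roll":0}])

```text
time: 33.57
tool_pos: [0.5387, 0.2951, 0.0895]
tool_rot: [3.141, 0.0, 1.623]
contact_force: [-0.0, -0.3, -2.7]
opening: 0.0159
grip_force: 60.0
```

step_arm(commands=[{"translation":[0,0,1],"roll":0},{"translation":[0,0,0],"roll":0}])

```text
time: 33.73
tool_pos: [0.5389, 0.2952, 0.0888]
tool_rot: [3.141, -0.0, 1.623]
contact_force: [-0.7, -0.2, -1.6]
opening: 0.0156
grip_force: 60.0
```

step_arm(commands=[{"translation":[0.0,0.5,0.7],"roll":0},{"translation":[0,0,0],"roll":0},{"translation":[0,0,0],"roll":0}])

```text
time: 33.98
tool_pos: [0.5391, 0.2951, 0.0887]
tool_rot: [3.142, -0.0, 1.623]
contact_force: [-3.1, -0.8, 4.9]
opening: 0.0159
grip_force: 60.0
```

step_arm(commands=[{"translation":[0,0,0],"roll":0},{"translation":[0,0,0],"roll":0},{"translation":[0,0,0],"roll":0},{"translation":[0,0,0],"roll":0},{"translation":[0,0,0],"roll":0}], fingers=0.4)

```text
time: 34.4
tool_pos: [0.5393, 0.2951, 0.0876]
tool_rot: [3.142, 0.0, 1.623]
contact_force: [-1.4, -0.4, 1.0]
opening: 0.0362
grip_force: 0.0
```

```bash
python3 o.py
```

```text
34.4 [0.5393 0.2951 0.0876] [3.1416 0.0001 1.6228] [-1.3667 -0.4107  1.0306] [-0.035  -0.1677  0.0212] 6.768301545889699e-05
```

step_arm(commands=[{"translation":[0,0,-10],"roll":0},{"translation":[0,0,-25],"roll":0},{"translation":[0,0,-35],"roll":0},{"translation":[0,0,-35],"roll":0},{"translation":[0,0,-35],"roll":0},{"translation":[0,0,-35],"roll":0},{"translation":[-35,0,0],"roll":0},{"translation":[-35,0,0],"roll":0},{"translation":[-35,0,0],"roll":0},{"translation":[-35,0,-10],"roll":0},{"translation":[-35,0,-10],"roll":0},{"translation":[-35,0,-10],"roll":0},{"translation":[0,0,0],"roll":0},{"translation":[0,0,0],"roll":0}])

```text
time: 35.57
tool_pos: [0.5505, 0.0837, 0.2941]
tool_rot: [3.139, 0.0, 1.619]
contact_force: [0.0, 0.2, -0.3]
opening: 0.0367
grip_force: 0.0
```

Run:
```python
from h import *
s=observe();print(s["time"],s["tool_pos"],s["contact_force"])
w=read_camera("wrist");t=read_camera("top")
a=cv2.resize(w,(400,300));b=cv2.resize(t[180:300,190:350],(400,300),interpolation=cv2.INTER_CUBIC)
sc=read_camera("scene");c=cv2.resize(sc[180:360,200:440],(400,300),interpolation=cv2.INTER_CUBIC)
d=cv2.resize(t[190:300,300:420],(400,300),interpolation=cv2.INTER_CUBIC)
cv2.imwrite("pics/fin.png",cv2.convertScaleAbs(np.vstack([np.hstack([a,b]),np.hstack([c,d])])[:,:,::-1],alpha=1.3))
```

```text
35.5667 [0.5505 0.0837 0.2941] [ 0.0307  0.2327 -0.2906]
```

View pics/fin.png

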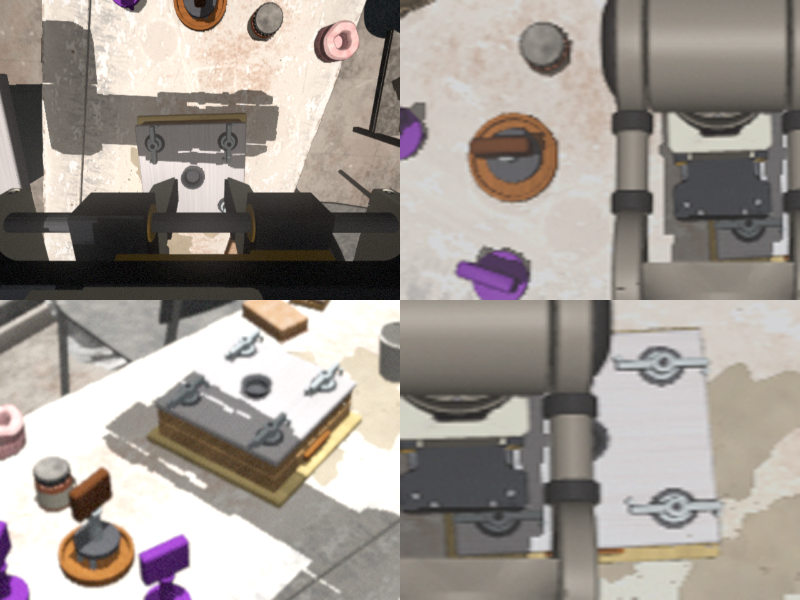

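The final view shows all four wings parallel to the front edge and against their pins. The key stands upright in the middle of the dish (top crop 515,155), and the bystanders haven't moved.

```bash
python3 -c "
from cell import *
print(hand_in())"
```

```text
the job is handed in; nothing more can be done
None
```

All four wing nuts were tightened crosswise in two rounds (front left, back right, front right, back left), halfway and then home against their pins; the key is upright in the middle of its dish, and the job was handed in at about 36 s.

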